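# Close the tablet tray and slide it under the sink riser

## Task

The pull-out tray of dishwasher tablets under the grey riser has been left out with its blue lid standing open. With closed fingertips, push the lid fully shut first, and then push the tray all the way home under the riser until it stops. Do not grip or lift anything, leave the bottle, scoop, brush and valve knob as they are, and finish clear of everything.

Things in the scene. Friction and masses are not known exactly. Their poses are not given: they have to be found in the camera images.
- riser: Fixed grey shelf riser. Origin on the floor (the work surface) under its centre; x is the way the tray slides home, y left, z up. Deck 200 (x) by 400 (y) mm, top 120 mm above the floor, front edge at x = -100 mm; legs at its y ends. The tray runs between the legs, square to the riser, at a varying y. Bottle, scoop and valve are on the deck, at least 40 mm behind its front edge.
- tray (a joint): How far the white pull-out tray stands out of its home, m: 0 = fully home (hard stop, front face 30 mm in front of the deck's front edge); grows towards riser -x, 0.135 at its outer stop. Starts 0.08 to 0.115. It slides level, stays where it is left and takes about 2 N to slide slowly.
- tray_front (a point): Middle of the top edge of the tray's flat front face, 95 mm above the floor; moves with the tray. The tray is 130 mm wide (riser y) and 160 long (riser x); its front face spans 10 to 95 mm above the floor and looks along riser -x. Axes as the riser's. The front compartment is under the lid; the back has a fixed cover.
- lid (a joint): Opening angle of the blue lid, rad: 0 = fully shut, flat on the tray (hard stop); 1.57 = upright; 1.9 = stop. Starts 1.1 to 1.7. A stiff hinge: it stays at whatever angle it is left, and takes about 1 to 3 N near the free edge to move.
- lid_hinge (a point): Middle of the lid's hinge line: on the tray's left (+y) upper edge, along riser x, 98 mm above the floor, 48 mm behind the front face. Lid: flat plate 95 mm along the hinge, 130 from hinge to free edge, 6 thick (point at mid-thickness). Opening lifts the free edge from the right (-y) up towards the left; the outer face (top when shut) looks left (+y) when upright.
- lid_edge (a point): Middle of the lid's free edge, mid-thickness, 130 mm from the hinge. Axes turn with the lid: x along the edge, y from free edge to hinge, z out of the outer face (up when shut).
- bottle: Loose blue glass bottle with a white swing-top stopper, 70 mm diameter, 190 tall, upright on the riser's deck, on the left or the right half. Origin at the centre of its underside. Leave alone.
- scoop: Loose white plastic scoop, box-shaped bowl 65 x 52 x 34 mm with a 75 mm handle along its +x at rim height, lying on the other half of the deck. Origin under the centre of the bowl. Leave alone.
- brush: Loose bottle brush lying on the floor to the right (-y) of the tray, 270 mm long along its x and 44 mm high, black handle to -x, grey bristle head to +x. Origin on the floor under its middle. Leave alone.
- valve_end (a point): End of the chrome knob's bar grip on the supply valve, 18 mm from its turning axis; the valve stands at the middle of the deck towards the back, about 50 mm across. Leave unturned.

How it is judged:
By the outcome, as a careful person would: the job done as asked, in the order asked, and still so for the second after the job is handed in, with the robot touching nothing.
It also fails if it takes over 48 s, if anything falls off the work surface, if the arm or the gripper's body presses on something with over 40 N, if the wrist force passes 120 N, or if a joint passes its speed limit or range.

## Robot

A 7-joint arm with a two-finger parallel gripper is mounted at the origin on the work surface. World frame = base frame: x ahead of the robot, y to its left, z up, the work surface at z = 0. Lengths are in m, angles in rad, forces in N, time in s.
With the tool pointing down it reaches from about 0.4 to 0.85 m from the base axis. Payload 10.4 kg.
Tool frame: the origin (TCP) lies midway between the tips of the shut fingers; the grasp point (between the pads) lies 19 mm behind it; z points along the fingers, y is the line along which they close (so a half turn about z gives the same grasp; the last joint's range is limited). The gripper opens to 87 mm and grips with 3 to 60 N. Pads are 19 mm wide; open, the fingers measure 117 mm over their backs; the gripper's body (75 mm by 190 mm) begins 51 mm behind the grasp point.
Start: joints at [1.292, 0.332, -0.065, 1.46, 0.022, 1.35, -0.088], TCP at [0.158, -0.605, 0.184] pointing down, gripper open.
Joint ranges: [-2.6, 2.6], [-0.5, 2.12], [-1.47, 1.34], [0.16, 2.42], [-1.27, 4.41], [0.06, 2.06], [-2.6, 2.6]. Speed limits (rad/s): [2.22, 2.22, 2.79, 2.79, 3.14, 3.14, 3.14].

## Interface

Orientations are given as a unit quaternion [x, y, z, w].
In Python, from bench import sensors, eyes, order gives the robot as it stands.
- The arm moves only by the tool arm_command, never from a script. Its argument "steps" is a list of rows, each an object with "rot": the turn, a rotation vector about the world's x, y, z in degrees, a list of three; "slide": the shift along the world's x, y, z in m, a list of three; "grip": the opening, from 0 (shut) to 1 (fully open). A call has exactly 8 rows; each row shifts and turns the commanded pose from where the row before left it; what a row does not reach is not made up. A row lasts 1/8 s, in which the tool goes at most 62.5 mm and 10.7 degrees, less where a joint would pass 70% of its speed; a pose out of reach is approached as far as the arm can. A call with a gripper value outside its range is refused whole. The fingers move at their own pace and stop on an object; "newtons" is the grip in N (left out, the last holds). Time passes only in rows, so rows that do not move let the fingers close, or fill a call up. It gives the time, the measured TCP pose, the force, the opening and the grip force at its end, in the units of the state.
- sensors.read_state(): the state, without advancing time (a new reading comes with each control period).
- eyes.camera(name): name is "side" or "top" or "wrist"; returns a dict with "pixels" (384x512x3 uint8, red, green, blue), "intrinsics" (3x3 intrinsics, pixels), "k1" (the pictures are not rectified: a ray, as slopes to the right and down, at radius r is drawn at 1 + k1 r^2 times it, then the intrinsics apply), "pose" (4x4, takes a point from camera to world coordinates). Camera axes: x right, y down, z forward; pixel columns grow to the right and rows downward; lengths in m; the calibration is good to about 2 mm. A picture is of the moment at which its call begins. There is no depth.
- order.close_job(): hands the job in; it is judged then, once.
Trained networks look in a picture, given as the dict that the camera call returned (one of the last four; its "shot" number tells which), for a name from the list of things; names that differ only in an ending like _2 or _b are one class to them, and where a whole thing is asked for, a point or a joint stands for the part that bears it (a point fixed in the world has none). Each returns a list of dicts, best first, with "conf" (0 to 1); they miss things now and then, are a little off and sometimes report something else, mostly with a low value. They report only what shows in the picture. A call takes as long as a camera call.
- eyes.look_for(name, picture): "bbox" ([left, top, right, bottom] in pixels, round what is visible of it).
The state is a dict: "time": time; "joint_positions": joint angles; "joint_vel": joint speeds; "joint_torque": joint torques, N m; "ee_pos": TCP position; "eef_rot": TCP orientation; "ft_force": force on the tool from outside, world axes, zero at the start; "torque": the same for the moment, N m; "width": finger opening in m; "grip_force": force on a finger pad.
Only numpy, scipy, OpenCV 4.12 (cv2) and the standard library are available. Lean on these libraries where they do the work, as an engineer would, in place of code of your own. Each camera call takes 0.05 s, during which the arm holds its last target. There are 200 camera calls.

## Working session

There is one attempt and no reset: what is moved stays moved. The work goes in short steps, Python scripts to look and compute and a tool call to move; the robot and the scene stay as the last step left them, time stands still between calls to the robot, and variables do not carry over. Pictures are saved under pics/ and viewed, at most 10 in all, crops included, and the job is handed in when it is done.

Besides the shell and the picture viewer there is one more tool, called after "Emit:" by a JSON object that holds its "api" and its "payload", one argument or row to a line. arm_command: Moves the arm, as the interface text tells. Its arguments: {"type":"object","properties":{"steps":{"type":"array","items":{"type":"object","properties":{"rot":{"type":"array","items":{"type":"number"}},"slide":{"type":"array","items":{"type":"number"}},"grip":{"type":"number"}}}},"newtons":{"type":"number"}},"required":["steps"]}

```bash
mkdir -p pics; cat > h.py <<'E'
import numpy as np,cv2
from bench import sensors,eyes,order
def snap(n,f=None):
    p=eyes.camera(n)
    if f: cv2.imwrite('pics/'+f,p['pixels'][:,:,::-1])
    return p
def ray(p,uv):
    K=p['intrinsics'];d=np.linalg.inv(K)@[uv[0],uv[1],1];d=d[:2]
    s=d.copy()
    for _ in range(20): s=d/(1+p['k1']*(s@s))
    T=p['pose'];return T[:3,3],T[:3,:3]@[s[0],s[1],1]
def atz(p,uv,z):
    o,d=ray(p,uv);return o+d*(z-o[2])/d[2]
def proj(p,X):
    T=p['pose'];c=T[:3,:3].T@(np.array(X)-T[:3,3]);s=c[:2]/c[2];s=s*(1+p['k1']*(s@s))
    return (p['intrinsics']@[s[0],s[1],1])[:2]
E
python3 - <<'E'
from h import *
print(sensors.read_state())
out=[]
for c in ['top','side']:
    p=snap(c); out.append(p['pixels'])
    print(c,p['pose'].round(3).tolist(),p['intrinsics'].tolist(),p['k1'])
    for n in ['riser','tray','lid','brush','bottle','scoop']:
        print(n,[(np.round(r['bbox']),round(r['conf'],2)) for r in eyes.look_for(n,p)[:2]])
    cv2.imwrite(f'pics/{c}0.png',cv2.resize(p['pixels'][:,:,::-1],(800,600)))
E
```

```text
{'time': 0.0, 'joint_positions': array([ 1.29237598,  0.33286323, -0.06468775,  1.46095048,  0.0215888 ,
        1.34986582, -0.08848198]), 'joint_vel': array([ 0.00018203, -0.00035228, -0.00139147,  0.00027083, -0.00065797,
       -0.00075432, -0.0004916 ]), 'joint_torque': array([-8.67384115e-04, -6.23263764e+01,  2.37506378e-02, -3.89886940e+01,
       -6.13763882e-02,  3.99234553e-02,  1.64228986e-04]), 'ee_pos': array([ 0.15802917, -0.60424346,  0.18365495]), 'eef_rot': array([ 9.91828796e-01,  1.27574115e-01, -1.16944786e-04, -6.86090627e-04]), 'ft_force': array([-0.12342497,  0.31922079, -1.78750075]), 'torque': array([-0.01043938, -0.01159731,  0.03560429]), 'grip_force': 0.0, 'width': 0.08679419182962221}
top [[-0.007, -0.996, 0.084, 0.518], [-1.0, 0.007, 0.005, -0.016], [-0.006, -0.083, -0.996, 0.97], [0.0, 0.0, 0.0, 1.0]] [[373.7628138876911, 0.0, 255.03055083647897], [0.0, 373.7628138876911, 201.17100710347208], [0.0, 0.0, 1.0]] -0.001647892145874634
riser [(array([156.,  78., 346., 210.]), 0.64)]
tray [(array([223., 182., 289., 249.]), 0.97)]
lid [(array([223., 204., 238., 250.]), 0.64)]
brush [(array([327., 166., 371., 264.]), 0.69)]
bottle [(array([287.,  90., 327., 142.]), 0.97)]
scoop [(array([189., 103., 217., 168.]), 0.59)]
side [[-0.994, -0.069, 0.079, 0.513], [-0.105, 0.698, -0.708, 0.718], [-0.006, -0.713, -0.702, 0.841], [0.0, 0.0, 0.0, 1.0]] [[444.5710991191584, 0.0, 263.7244300339092], [0.0, 444.5710991191584, 190.44618842120593], [0.0, 0.0, 1.0]] -0.16722209962325807
riser [(array([158., 136., 267., 298.]), 0.75)]
tray [(array([250., 167., 313., 244.]), 0.72)]
lid [(array([266., 163., 315., 221.]), 0.89)]
brush [(array([244., 143., 328., 174.]), 0.83)]
bottle [(array([180.,  90., 213., 166.]), 0.9)]
scoop [(array([155., 206., 228., 236.]), 0.67)]
```

View pics/top0.png

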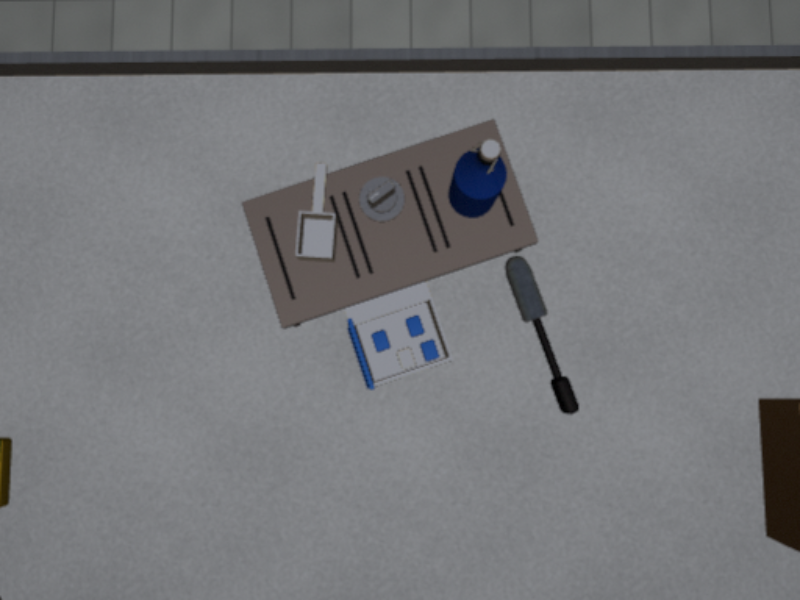

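View pics/side0.png

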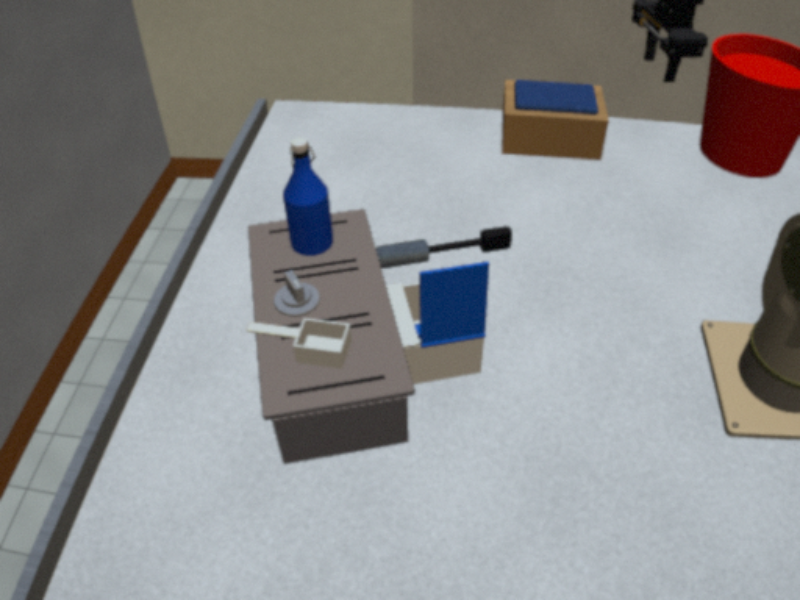

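The top view shows the riser deck with corners at about (243,203), (495,120), (537,243), (282,327) in the 800-px picture. The tray is out in front, with its near-vertical blue lid on its left from (350,320) to (372,388), and the brush is to the right. The side view shows the lid's outer face with its free edge from (420,268) to (488,264). I'll fit the geometry to these corners.

```bash
cat > fit.py <<'E'
from h import *
from scipy.optimize import least_squares
def geo(v):
    X,Y,a,ty,q,th=v;c,s=np.cos(a),np.sin(a)
    W=lambda x,y,z:np.array([X+c*x-s*y,Y+s*x+c*y,z])
    L=lambda u,r,o=0:W(-.082-q+u,ty+.065-r*np.cos(th)+o*np.sin(th),.098+r*np.sin(th)+o*np.cos(th))
    return W,L
if __name__=='__main__':
    t=snap('top');d=snap('side');k=1/1.5625
    def pts(v):
        W,L=geo(v);f=-.13-v[4];ty=v[3]
        return [(t,W(.1,.2,.12),(243,203)),(t,W(.1,-.2,.12),(495,120)),(t,W(-.1,-.2,.12),(537,243)),(t,W(-.1,.2,.12),(282,327)),
        (d,W(.1,-.2,.12),(250,226)),(d,W(-.1,-.2,.12),(365,211)),(d,W(-.1,.2,.12),(411,391)),(d,W(.1,.2,.12),(264,411)),
        (t,W(f,ty-.065,.095),(450,361)),(d,L(.0475,.13),(420,267)),(d,L(-.0475,.13),(488,263)),(d,L(-.0475,0,.003),(485,337)),(d,L(.0475,0,.003),(420,346)),
        (d,W(f,ty+.065,.01),(482,374)),(t,L(-.0475,.13,.003),(370,388)),(t,L(.0475,.13,.003),(349,320))]
    F=lambda v:np.concatenate([proj(p,x)-np.array(u)*k for p,x,u in pts(v)])
    r=least_squares(F,[.75,0,.3,0,.1,1.5],loss='soft_l1')
    print(r.x.round(4).tolist());print(F(r.x).reshape(-1,2).round(1).tolist())
    W,L=geo(r.x);f=-.13-r.x[4];ty=r.x[3]
    print('front',W(f,ty,.095),'hinge',L(0,0),'edge',L(0,.13))
    b=eyes.look_for('brush',t)[0]['bbox'];print([atz(t,(b[i],b[j]),.02).round(3) for i in(0,2) for j in(1,3)])
E
python3 fit.py
```

```text
[0.7275, 0.0011, 0.3099, 0.042, 0.0931, 1.4518]
[[-1.5, -1.9], [0.1, -1.0], [1.5, 0.1], [-1.1, 0.3], [0.1, -1.5], [1.5, -2.1], [3.0, -0.6], [-0.9, 2.6], [0.4, -0.5], [-0.6, 2.9], [0.5, -0.9], [0.6, -0.2], [1.1, 0.7], [-0.2, -0.1], [0.6, 0.3], [-0.6, -1.8]]
front [ 0.50221567 -0.02688675  0.095     ] hinge [0.5281057  0.04965543 0.098     ] edge [0.53281117 0.03496136 0.22708115]
[array([ 0.694, -0.194,  0.02 ]), array([ 0.431, -0.188,  0.02 ]), array([ 0.693, -0.309,  0.02 ]), array([ 0.43, -0.3 ,  0.02])]
```

Emit:
{"api": "arm_command", "payload": {
  "steps": [
    {"slide":[0,0,0.055],"grip":0,"rot":[0,0,3.1]},
    {"slide":[0,0,0.055],"grip":0},
    {"slide":[0,0,0.055],"grip":0},
    {"slide":[0,0,0.055],"grip":0},
    {"slide":[0.04,0.04,0],"grip":0},
    {"slide":[0.04,0.04,0],"grip":0},
    {"slide":[0.04,0.04,0],"grip":0},
    {"slide":[0.04,0.04,0],"grip":0}
  ]
}}

```text
schema error: expected keys rot, slide, grip
```

Emit:
{"api": "arm_command", "payload": {
  "steps": [
    {"slide":[0.02,0.05,0],"grip":0},
    {"slide":[0.02,0.05,0],"grip":0},
    {"slide":[0.02,0.05,0],"grip":0},
    {"slide":[0.02,0.05,0],"grip":0},
    {"slide":[0.02,0.05,0],"grip":0},
    {"slide":[0.02,0.05,0],"grip":0},
    {"slide":[0.02,0.05,0],"grip":0},
    {"slide":[0.02,0.05,0],"grip":0}
  ]
}}

```text
schema error: expected keys rot, slide, grip
```

Emit:
{"api": "arm_command", "payload": {
  "steps": [
    {"slide":[0,0,0.055],"grip":0,"rot":[0,0,3.1]},
    {"slide":[0,0,0.055],"grip":0,"rot":[0,0,0]},
    {"slide":[0,0,0.055],"grip":0,"rot":[0,0,0]},
    {"slide":[0,0,0.055],"grip":0,"rot":[0,0,0]},
    {"slide":[0.04,0.04,0],"grip":0,"rot":[0,0,0]},
    {"slide":[0.04,0.04,0],"grip":0,"rot":[0,0,0]},
    {"slide":[0.04,0.04,0],"grip":0,"rot":[0,0,0]},
    {"slide":[0.04,0.04,0],"grip":0,"rot":[0,0,0]}
  ]
}}

```text
time: 1.85
ee_pos: [0.3192, -0.4432, 0.4046]
eef_rot: [0.988, 0.154, 0.0, 0.0]
ft_force: [-0.6, -1.3, -0.2]
width: 0.0152
grip_force: 0.0
```

Emit:
{"api": "arm_command", "payload": {
  "steps": [
    {"slide":[0.02,0.05,0],"grip":0,"rot":[0,0,0]},
    {"slide":[0.02,0.05,0],"grip":0,"rot":[0,0,0]},
    {"slide":[0.02,0.05,0],"grip":0,"rot":[0,0,0]},
    {"slide":[0.02,0.05,0],"grip":0,"rot":[0,0,0]},
    {"slide":[0.02,0.05,0],"grip":0,"rot":[0,0,0]},
    {"slide":[0.02,0.05,0],"grip":0,"rot":[0,0,0]},
    {"slide":[0.02,0.05,0],"grip":0,"rot":[0,0,0]},
    {"slide":[0.02,0.05,0],"grip":0,"rot":[0,0,0]}
  ]
}}

```text
time: 2.85
ee_pos: [0.4785, -0.043, 0.4048]
eef_rot: [0.988, 0.154, 0.0, 0.0]
ft_force: [1.3, -1.0, 0.5]
width: 0.0004
grip_force: 0.0
```

Emit:
{"api": "arm_command", "payload": {
  "steps": [
    {"slide":[0.0075,0.038,0],"grip":0,"rot":[0,0,0]},
    {"slide":[0.0075,0.038,0],"grip":0,"rot":[0,0,0]},
    {"slide":[0.0075,0.038,0],"grip":0,"rot":[0,0,0]},
    {"slide":[0.0075,0.038,0],"grip":0,"rot":[0,0,0]},
    {"slide":[0,0,-0.05],"grip":0,"rot":[0,0,0]},
    {"slide":[0,0,-0.05],"grip":0,"rot":[0,0,0]},
    {"slide":[0,0,-0.05],"grip":0,"rot":[0,0,0]},
    {"slide":[0,0,-0.05],"grip":0,"rot":[0,0,0]}
  ]
}}

```text
time: 3.85
ee_pos: [0.5081, 0.1071, 0.2031]
eef_rot: [0.988, 0.154, 0.0, 0.0]
ft_force: [0.6, -1.2, -0.9]
width: 0.0006
grip_force: 0.0
```

```bash
python3 - <<'E'
from h import *
p=snap('side');cv2.imwrite('pics/s1.png',cv2.resize(p['pixels'][110:260,200:360,::-1],(800,750))[:600])
E
```

```text
(no output)
```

View pics/s1.png

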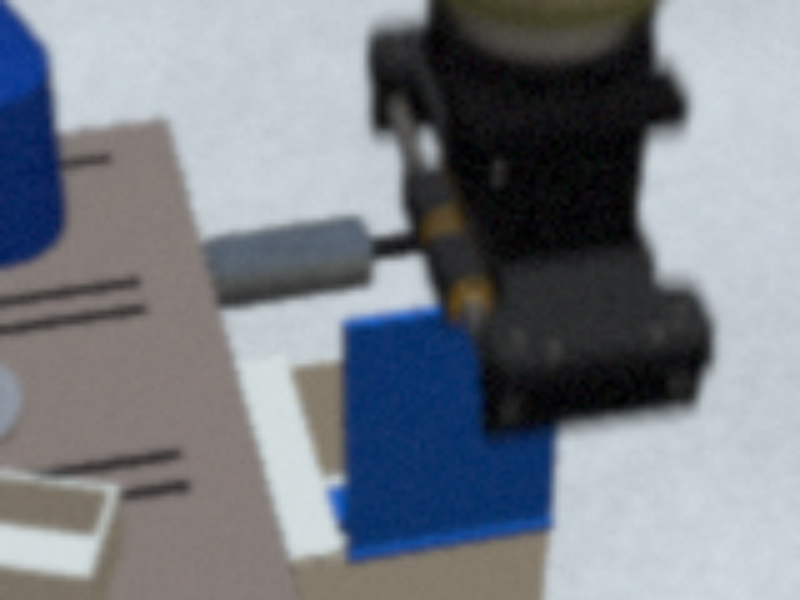

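Emit:
{"api": "arm_command", "payload": {
  "steps": [
    {"slide":[0.0085,-0.0265,-0.003],"grip":0,"rot":[0,0,0]},
    {"slide":[0.008,-0.0255,-0.002],"grip":0,"rot":[0,0,0]},
    {"slide":[0.004,-0.0125,-0.002],"grip":0,"rot":[0,0,0]},
    {"slide":[0.0035,-0.011,-0.004],"grip":0,"rot":[0,0,0]},
    {"slide":[0.0035,-0.011,-0.005],"grip":0,"rot":[0,0,0]},
    {"slide":[0.0035,-0.0105,-0.006],"grip":0,"rot":[0,0,0]},
    {"slide":[0.003,-0.009,-0.008],"grip":0,"rot":[0,0,0]},
    {"slide":[0.003,-0.009,-0.008],"grip":0,"rot":[0,0,0]}
  ]
}}

```text
time: 4.9
ee_pos: [0.5452, -0.0081, 0.1657]
eef_rot: [0.988, 0.154, -0.0, -0.0]
ft_force: [-0.5, -0.2, -0.4]
width: 0.0009
grip_force: 0.0
```

```bash
python3 - <<'E'
from h import *
p=snap('side');cv2.imwrite('pics/s2.png',cv2.resize(p['pixels'][110:260,200:360,::-1],(640,600)))
E
```

```text
(no output)
```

View pics/s2.png

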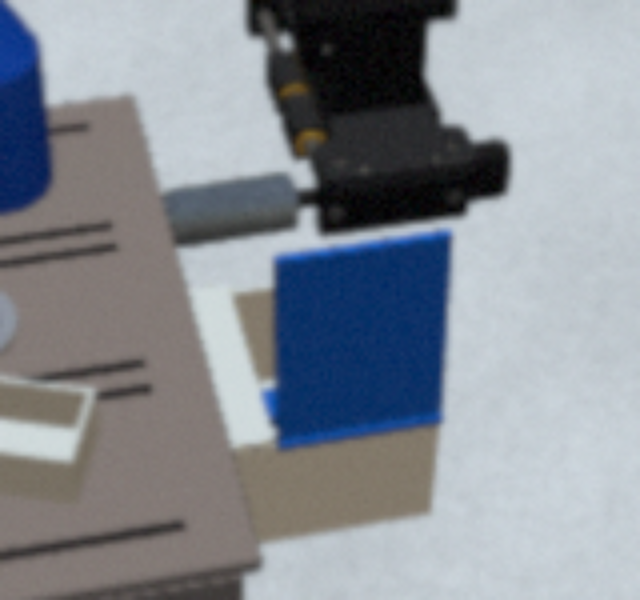

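The side view shows the lid unmoved (free edge still at about (269,173)–(312,168) full-frame) and no contact force. The gripper appears to be beyond it, so I'll check where the TCP projects against the pictures.

```bash
python3 - <<'E'
from h import *
from fit import geo
s=sensors.read_state();e=s['ee_pos']
W,L=geo([0.7275,0.0011,0.3099,0.042,0.0931,1.4518])
ims=[]
for n in ['side','top']:
    p=snap(n);im=p['pixels'][:,:,::-1].copy()
    u=proj(p,e);print(n,u,proj(p,e+[0,0,.07]))
    if n=='side':x0,y0=200,90
    else:x0,y0=180,140
    c=cv2.resize(im[y0:y0+170,x0:x0+170],(400,400))
    def dot(X,col):
        v=(proj(p,X)-[x0,y0])*400/170;cv2.circle(c,tuple(int(a) for a in v),3,col,-1)
    dot(e,(0,0,255));dot(e+[0,0,.07],(0,255,0))
    for a in(-.0475,.0475):
        for r in(0,.13):dot(L(a,r),(0,255,255))
    ims.append(c)
cv2.imwrite('pics/b.png',np.hstack(ims))
E
```

```text
side [285.48775133 177.67700305] [286.39284211 153.54745309]
top [254.19510283 219.99017216] [253.91362605 218.80471907]
```

View pics/b.png

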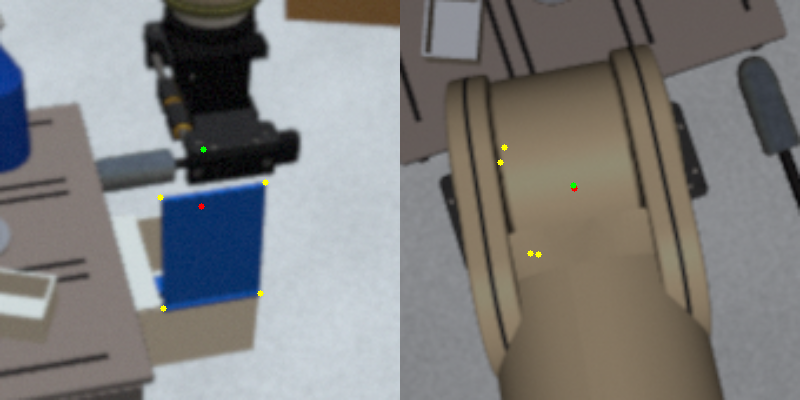

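```bash
python3 - <<'E'
from h import *
from fit import geo
e1=np.array([0.5081,0.1071,0.2031])
p=snap('side')
print('s1 crop tcp',(proj(p,e1)-[200,110])*5,'body',(proj(p,e1+[0,0,.07])-[200,110])*5)
for th in(1.45,1.2,.9,.7,.5,.3,.15):
    W,L=geo([0.7275,0.0011,0.3099,0.042,0.0931,th]);print(th,[((proj(p,L(a,.13))-[200,90])*400/170).round() for a in(.0475,-.0475)])
w=snap('wrist');cv2.imwrite('pics/w1.png',w['pixels'][:,:,::-1])
E
```

```text
s1 crop tcp [502.3222401  473.32668881] body [512.01403793 344.17696353]
1.45 [array([160., 197.]), array([265., 182.])]
1.2 [array([153., 180.]), array([255., 166.])]
0.9 [array([146., 172.]), array([244., 159.])]
0.7 [array([142., 174.]), array([238., 161.])]
0.5 [array([139., 181.]), array([233., 168.])]
0.3 [array([138., 192.]), array([229., 179.])]
0.15 [array([137., 203.]), array([227., 190.])]
```

View pics/w1.png

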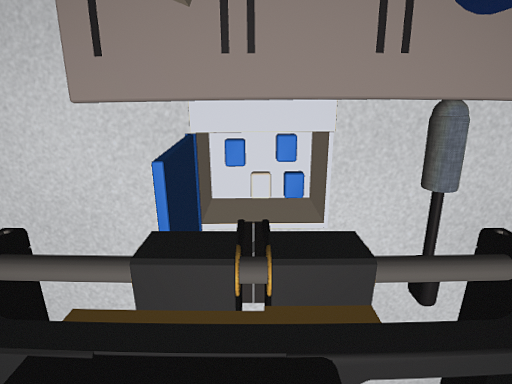

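The wrist view shows the lid still upright at pixels (153–200, 135–230). The fingertips at (255,220) look as if they are in front of the tray rim, so I'll check the TCP and fit projections in this view.

```bash
python3 - <<'E'
from h import *
from fit import geo
s=sensors.read_state();e=s['ee_pos'];w=snap('wrist');print(e,w['pose'].round(3).tolist(),w['intrinsics'][0,0],w['k1'])
W,L=geo([0.7275,0.0011,0.3099,0.042,0.0931,1.4518])
print('tcp',proj(w,e),'z+.05',proj(w,e+[0,0,.05]))
for n,X in dict(rimL=W(-.2231,.107,.095),rimR=W(-.2231,-.023,.095),deckL=W(-.1,.2,.12),edgeF=L(.0475,.13),edgeN=L(-.0475,.13),hF=L(.0475,0)).items(): print(n,X.round(3),proj(w,X))
E
```

```text
[ 0.54519347 -0.00719338  0.16661798] [[0.305, -0.914, -0.269, 0.619], [-0.952, -0.292, -0.087, 0.016], [0.0, 0.283, -0.959, 0.366], [0.0, 0.0, 0.0, 1.0]] 295.32725526094384 -0.04622691200928701
tcp [252.03610759 213.14772575] z+.05 [251.81535098 245.42282094]
rimL [0.482 0.035 0.095] [193.1043909  231.02542467]
rimR [ 0.522 -0.089  0.095] [322.71097637 230.97692229]
deckL [0.571 0.161 0.12 ] [ 66.28924703 105.05018663]
edgeF [0.578 0.049 0.227] [160.5666165  164.21323544]
edgeN [0.488 0.02  0.227] [175.96054199 325.93029831]
hF [0.573 0.064 0.098] [186.44309227 135.13794483]
```

```bash
python3 - <<'E'
from h import *
s=sensors.read_state();e=s['ee_pos']
p=snap('side');w=snap('wrist')
a=cv2.resize(p['pixels'][140:200,255:335,::-1],(400,300),interpolation=cv2.INTER_CUBIC)
b=cv2.resize(w['pixels'][120:270,150:350,::-1],(400,300),interpolation=cv2.INTER_CUBIC)
a=cv2.convertScaleAbs(a,alpha=1.6,beta=30);b=cv2.convertScaleAbs(b,alpha=1.6,beta=30)
cv2.imwrite('pics/z.png',cv2.resize(np.hstack([a,b]),(800,300)))
E
```

```text
(no output)
```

View pics/z.png

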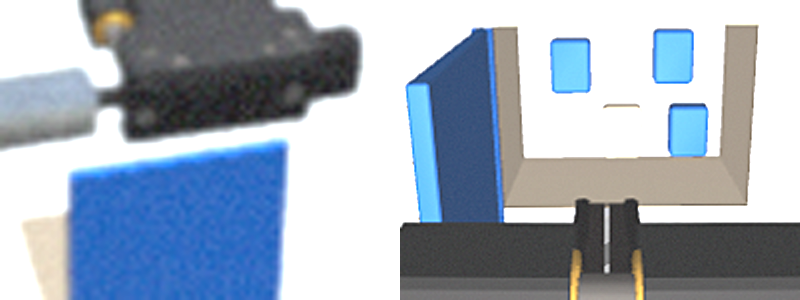

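The enhanced crop shows no fingertip in the gap between the gripper block and the lid edge, and the wrist view puts the tip lower in the frame than predicted. So the real tip sits about 20–30 mm above the reported TCP and passed just over the lid. I'll go back left and retry lower.

Emit:
{"api": "arm_command", "payload": {
  "steps": [
    {"slide":[0,0,0.035],"grip":0,"rot":[0,0,0]},
    {"slide":[0,0,0.035],"grip":0,"rot":[0,0,0]},
    {"slide":[0,0,0.02],"grip":0,"rot":[0,0,0]},
    {"slide":[-0.0123,0.0381,0],"grip":0,"rot":[0,0,0]},
    {"slide":[-0.0123,0.0381,0],"grip":0,"rot":[0,0,0]},
    {"slide":[-0.0123,0.0381,0],"grip":0,"rot":[0,0,0]},
    {"slide":[0,0,-0.05],"grip":0,"rot":[0,0,0]},
    {"slide":[0,0,-0.05],"grip":0,"rot":[0,0,0]}
  ]
}}

```text
time: 6.3
ee_pos: [0.5085, 0.1074, 0.156]
eef_rot: [0.988, 0.155, 0.001, 0.0]
ft_force: [0.9, -1.6, -0.3]
width: 0.0006
grip_force: 0.0
```

```bash
python3 - <<'E'
from h import *
s=sensors.read_state();e=s['ee_pos'];print(e,s['width'])
p=snap('side');w=snap('wrist');t=snap('top')
print(proj(p,e),proj(w,e),proj(t,e))
a=cv2.resize(p['pixels'][120:240,240:340,::-1],(375,450),interpolation=cv2.INTER_CUBIC)
b=cv2.resize(w['pixels'][:,:,::-1],(425,319));b=cv2.copyMakeBorder(b,0,131,0,0,cv2.BORDER_CONSTANT)
cv2.imwrite('pics/z2.png',cv2.convertScaleAbs(np.hstack([a,b]),alpha=1.6,beta=30))
E
```

```text
[0.50851207 0.10736234 0.1559948 ] 0.0005963475726687683
[299.05093087 220.54752407] [251.79005284 211.54968463] [200.40079812 237.30448982]
```

View pics/z2.png

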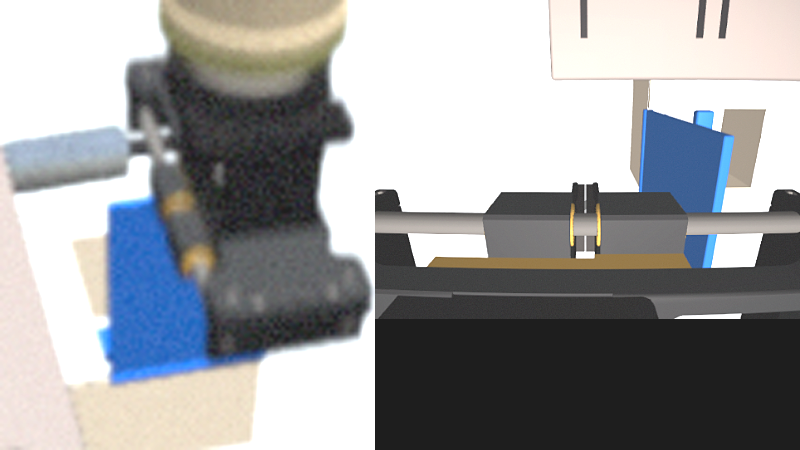

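Emit:
{"api": "arm_command", "payload": {
  "steps": [
    {"slide":[0.006,-0.018,0],"grip":0,"rot":[0,0,0]},
    {"slide":[0.006,-0.018,0],"grip":0,"rot":[0,0,0]},
    {"slide":[0.006,-0.018,0],"grip":0,"rot":[0,0,0]},
    {"slide":[0.0035,-0.0105,-0.002],"grip":0,"rot":[0,0,0]},
    {"slide":[0.0035,-0.0105,-0.003],"grip":0,"rot":[0,0,0]},
    {"slide":[0.003,-0.0095,-0.004],"grip":0,"rot":[0,0,0]},
    {"slide":[0.003,-0.0095,-0.005],"grip":0,"rot":[0,0,0]},
    {"slide":[0,0,0],"grip":0,"rot":[0,0,0]}
  ]
}}

```text
time: 7.45
ee_pos: [0.539, 0.0116, 0.1417]
eef_rot: [0.988, 0.154, -0.001, 0.0]
ft_force: [0.6, -0.0, 0.4]
width: 0.0004
grip_force: 0.0
```

```bash
python3 - <<'E'
from h import *
from fit import geo
s=sensors.read_state();e=s['ee_pos'];print(e,s['ft_force'])
d=e[:2]-[.7275,.0011];c,n=np.cos(.3099),np.sin(.3099);print('riser',c*d[0]+n*d[1],-n*d[0]+c*d[1])
p=snap('side');hsv=cv2.cvtColor(p['pixels'],cv2.COLOR_RGB2HSV)
m=((abs(hsv[...,0].astype(int)-110)<15)&(hsv[...,1]>150)&(hsv[...,2]>60)).astype(np.uint8);m[:,:240]=0
ys,xs=np.where(m);print('blue',xs.min(),xs.max(),ys.min(),ys.max())
for r in eyes.look_for('lid',p)[:1]: print(r)
for th in(1.45,1.2,.95,.7):
    W,L=geo([0.7275,0.0011,0.3099,0.042,0.0931,th]);print(th,[proj(p,L(a,.13)).round(1) for a in(.0475,-.0475)])
E
```

```text
[0.53902135 0.01164095 0.14172325] [ 0.61551194 -0.04665244  0.41755387]
riser -0.17628569283610512 0.06751791456484053
blue 263 380 53 221
{'bbox': [261.6, 160.6, 314.3, 219.0], 'conf': 0.67}
1.45 [array([268.2, 173.7]), array([312.8, 167.3])]
1.2 [array([265. , 166.7]), array([308.4, 160.5])]
0.95 [array([262.4, 163.5]), array([304.4, 157.6])]
0.7 [array([260.3, 164.1]), array([301.1, 158.3])]
```

Emit:
{"api": "arm_command", "payload": {
  "steps": [
    {"slide":[0.0025,-0.0075,-0.0075],"grip":0,"rot":[0,0,0]},
    {"slide":[0.0025,-0.0075,-0.0075],"grip":0,"rot":[0,0,0]},
    {"slide":[0.002,-0.006,-0.009],"grip":0,"rot":[0,0,0]},
    {"slide":[0.002,-0.006,-0.009],"grip":0,"rot":[0,0,0]},
    {"slide":[0.0012,-0.004,-0.009],"grip":0,"rot":[0,0,0]},
    {"slide":[0.0012,-0.004,-0.009],"grip":0,"rot":[0,0,0]},
    {"slide":[0,0,0],"grip":0,"rot":[0,0,0]},
    {"slide":[0,0,0],"grip":0,"rot":[0,0,0]}
  ]
}}

```text
time: 8.55
ee_pos: [0.5507, -0.0221, 0.0916]
eef_rot: [0.988, 0.154, 0.0, -0.0]
ft_force: [0.1, -1.1, 0.0]
width: 0.0002
grip_force: 0.0
```

```bash
python3 - <<'E'
from h import *
from fit import geo
s=sensors.read_state();e=s['ee_pos'];print(e,s['ft_force'])
p=snap('side')
for r in eyes.look_for('lid',p)[:1]: print(r)
for th in(.7,.45,.3,.15,0):
    W,L=geo([0.7275,0.0011,0.3099,0.042,0.0931,th]);print(th,[proj(p,L(a,.13)).round(1) for a in(.0475,-.0475)])
E
```

```text
[ 0.55065434 -0.02211852  0.09155814] [ 0.07923559 -1.13599359  0.04511818]
{'bbox': [258.4, 165.4, 314.3, 221.8], 'conf': 0.89}
0.7 [array([260.3, 164.1]), array([301.1, 158.3])]
0.45 [array([258.9, 168. ]), array([298.5, 162.4])]
0.3 [array([258.4, 171.8]), array([297.4, 166.2])]
0.15 [array([258.2, 176.5]), array([296.6, 170.9])]
0 [array([258.2, 181.9]), array([296.1, 176.4])]
```

Emit:
{"api": "arm_command", "payload": {
  "steps": [
    {"slide":[0.0005,-0.001,-0.005],"grip":0,"rot":[0,0,0]},
    {"slide":[0.0005,-0.001,-0.005],"grip":0,"rot":[0,0,0]},
    {"slide":[0,0,-0.005],"grip":0,"rot":[0,0,0]},
    {"slide":[0,0,-0.004],"grip":0,"rot":[0,0,0]},
    {"slide":[0,0,-0.003],"grip":0,"rot":[0,0,0]},
    {"slide":[0,0,-0.002],"grip":0,"rot":[0,0,0]},
    {"slide":[0,0,0],"grip":0,"rot":[0,0,0]},
    {"slide":[0,0,0],"grip":0,"rot":[0,0,0]}
  ]
}}

```text
time: 9.65
ee_pos: [0.5516, -0.0242, 0.0675]
eef_rot: [0.988, 0.154, -0.0, -0.0]
ft_force: [-0.4, -0.1, -0.5]
width: 0.0003
grip_force: 0.0
```

```bash
python3 - <<'E'
from h import *
s=sensors.read_state();print(s['ee_pos'],s['ft_force'],[ (r['bbox'],r['conf']) for r in eyes.look_for('lid',snap('side'))[:1]])
E
```

```text
[ 0.55159826 -0.02424215  0.06749661] [-0.39792533 -0.1011362  -0.45187069] [([257.3, 177.1, 314.1, 220.9], 0.9)]
```

Emit:
{"api": "arm_command", "payload": {
  "steps": [
    {"slide":[0,0,-0.002],"grip":0,"rot":[0,0,0]},
    {"slide":[0,0,-0.002],"grip":0,"rot":[0,0,0]},
    {"slide":[0,0,0],"grip":0,"rot":[0,0,0]},
    {"slide":[0,0,0],"grip":0,"rot":[0,0,0]},
    {"slide":[0,0,0],"grip":0,"rot":[0,0,0]},
    {"slide":[0,0,0],"grip":0,"rot":[0,0,0]},
    {"slide":[0,0,0],"grip":0,"rot":[0,0,0]},
    {"slide":[0,0,0],"grip":0,"rot":[0,0,0]}
  ]
}}

```text
time: 10.75
ee_pos: [0.5516, -0.0243, 0.0634]
eef_rot: [0.988, 0.154, -0.0, 0.0]
ft_force: [-0.1, 0.3, 0.1]
width: 0.0004
grip_force: 0.0
```

Emit:
{"api": "arm_command", "payload": {
  "steps": [
    {"slide":[0,0,-0.002],"grip":0,"rot":[0,0,0]},
    {"slide":[0,0,-0.001],"grip":0,"rot":[0,0,0]},
    {"slide":[0,0,0],"grip":0,"rot":[0,0,0]},
    {"slide":[0,0,0],"grip":0,"rot":[0,0,0]},
    {"slide":[0,0,0],"grip":0,"rot":[0,0,0]},
    {"slide":[0,0,0],"grip":0,"rot":[0,0,0]},
    {"slide":[0,0,0],"grip":0,"rot":[0,0,0]},
    {"slide":[0,0,0],"grip":0,"rot":[0,0,0]}
  ]
}}

```text
time: 11.75
ee_pos: [0.554, -0.0237, 0.063]
eef_rot: [0.988, 0.155, 0.002, 0.0]
ft_force: [-1.0, 0.5, 17.7]
width: 0.0009
grip_force: 8.8
```

```bash
python3 - <<'E'
from h import *
s=sensors.read_state();print(s['ee_pos'],s['ft_force'],[ (r['bbox'],r['conf']) for r in eyes.look_for('lid',snap('side'))[:1]])
E
```

```text
[ 0.55398729 -0.02366778  0.0630339 ] [-1.03483119  0.49866469 17.72880852] [([255.3, 175.6, 311.2, 220.3], 0.61)]
```

Lid is shut: 17.7 N of reaction at ee z 0.063 puts the real tip about 38 mm above the reported TCP, given the lid top at 0.101. Next I'll lift, back off in front of the tray and tilt the tool so the gripper body leans away from the riser.

Emit:
{"api": "arm_command", "payload": {
  "steps": [
    {"slide":[0,0,0.05],"grip":0,"rot":[0,0,0]},
    {"slide":[0,0,0.05],"grip":0,"rot":[0,0,0]},
    {"slide":[-0.024,-0.0043,0],"grip":0,"rot":[2.67,-8.33,0]},
    {"slide":[-0.024,-0.0043,0],"grip":0,"rot":[2.67,-8.33,0]},
    {"slide":[-0.024,-0.0043,0],"grip":0,"rot":[2.67,-8.33,0]},
    {"slide":[-0.024,-0.0043,0],"grip":0,"rot":[2.67,-8.33,0]},
    {"slide":[0,0,0],"grip":0,"rot":[0,0,0]},
    {"slide":[0,0,0],"grip":0,"rot":[0,0,0]}
  ]
}}

```text
time: 12.85
ee_pos: [0.4568, -0.0412, 0.1612]
eef_rot: [0.943, 0.148, 0.295, -0.046]
ft_force: [0.4, 0.9, 1.1]
width: 0.0003
grip_force: 0.0
```

```bash
python3 - <<'E'
from h import *
from fit import geo
from scipy.spatial.transform import Rotation as R
s=sensors.read_state();e=s['ee_pos'];print(e,R.from_quat(s['eef_rot']).as_matrix()[:,2],s['joint_positions'].round(2))
d=e[:2]-[.7275,.0011];c,n=np.cos(.3099),np.sin(.3099);print('riser',c*d[0]+n*d[1],-n*d[0]+c*d[1])
p=snap('side')
cv2.imwrite('pics/f1.png',cv2.resize(p['pixels'][90:250,230:390,::-1],(600,600),interpolation=cv2.INTER_CUBIC))
tip=e-.038*R.from_quat(s['eef_rot']).as_matrix()[:,2]
print('lid',eyes.look_for('lid',p)[:1],(proj(p,e)-[230,90])*3.75,(proj(p,tip)-[230,90])*3.75)
E
```

```text
[ 0.4567813  -0.04117223  0.16122673] [ 0.54237226  0.17381407 -0.82196168] [ 0.73 -0.43 -0.38  2.37 -0.75  0.8  -0.48]
riser -0.27071424750260004 0.04230074616996459
lid [{'bbox': [257.9, 173.9, 313.1, 219.7], 'conf': 0.67}] [356.17186261 307.6364948 ] [395.289888   263.85646417]
```

View pics/f1.png

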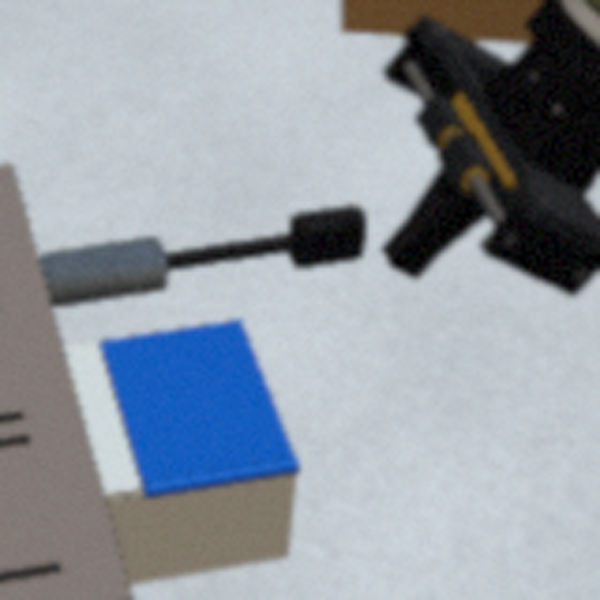

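The picture shows the blue lid flat on the tray (corners (103,342), (240,322), (298,468), (145,493)). The fingertip is at (400,265), matching the tip model with the 38 mm offset. Now I'll descend in front of the tray.

Emit:
{"api": "arm_command", "payload": {
  "steps": [
    {"slide":[0.0285,0.009,0],"grip":0,"rot":[0,0,0]},
    {"slide":[0,0,-0.032],"grip":0,"rot":[0,0,0]},
    {"slide":[0,0,-0.032],"grip":0,"rot":[0,0,0]},
    {"slide":[0,0,-0.032],"grip":0,"rot":[0,0,0]},
    {"slide":[0,0,-0.03],"grip":0,"rot":[0,0,0]},
    {"slide":[0,0,0],"grip":0,"rot":[0,0,0]},
    {"slide":[0,0,0],"grip":0,"rot":[0,0,0]},
    {"slide":[0,0,0],"grip":0,"rot":[0,0,0]}
  ]
}}

```text
time: 13.95
ee_pos: [0.4855, -0.0327, 0.0788]
eef_rot: [0.943, 0.152, 0.294, -0.043]
ft_force: [-0.3, -0.6, 0.1]
width: 0.0005
grip_force: 0.0
```

```bash
cat > st.py <<'E'
from h import *
from scipy.spatial.transform import Rotation as R
s=sensors.read_state();e=s['ee_pos'];z=R.from_quat(s['eef_rot']).as_matrix()[:,2];t=e-.038*z
d=t[:2]-[.7275,.0011];c,n=np.cos(.3099),np.sin(.3099);print('tip riser',c*d[0]+n*d[1],-n*d[0]+c*d[1],t[2],'z',z,s['joint_positions'].round(2),s['ft_force'].round(1))
E
python3 st.py
```

```text
tip riser -0.262403080719659 0.04175130628372099 0.11006924495441586 z [ 0.5418221   0.16969433 -0.82318446] [ 1.08 -0.25 -0.8   2.41 -0.99  0.59 -0.24] [-0.3 -0.6  0.1]
```

Joint 4 is near its limit at 35° tilt, so I'll reduce the tilt to about 20° and then descend.

Emit:
{"api": "arm_command", "payload": {
  "steps": [
    {"slide":[0,0,0],"grip":0,"rot":[-2.3,7.2,0]},
    {"slide":[0,0,0],"grip":0,"rot":[-2.3,7.2,0]},
    {"slide":[0,0,-0.015],"grip":0,"rot":[0,0,0]},
    {"slide":[0,0,-0.015],"grip":0,"rot":[0,0,0]},
    {"slide":[0,0,-0.015],"grip":0,"rot":[0,0,0]},
    {"slide":[0,0,0],"grip":0,"rot":[0,0,0]},
    {"slide":[0,0,0],"grip":0,"rot":[0,0,0]},
    {"slide":[0,0,0],"grip":0,"rot":[0,0,0]}
  ]
}}

```text
time: 14.95
ee_pos: [0.4849, -0.0318, 0.0329]
eef_rot: [0.971, 0.157, 0.178, -0.027]
ft_force: [1.2, -0.2, 0.0]
width: 0.0003
grip_force: 0.0
```

```bash
python3 st.py
```

```text
tip riser -0.2545586328989963 0.04266082542212848 0.06842730480774815 z [ 0.33725456  0.10787127 -0.93521289] [ 1.29 -0.   -1.17  2.25 -0.28  0.57 -0.92] [ 1.2 -0.2  0. ]
```

Emit:
{"api": "arm_command", "payload": {
  "steps": [
    {"slide":[0.0095,0.003,0],"grip":0,"rot":[0,0,0]},
    {"slide":[0.0095,0.003,0],"grip":0,"rot":[0,0,0]},
    {"slide":[0.0095,0.003,0],"grip":0,"rot":[0,0,0]},
    {"slide":[0.0095,0.003,0],"grip":0,"rot":[0,0,0]},
    {"slide":[0.0095,0.003,0],"grip":0,"rot":[0,0,0]},
    {"slide":[0.0095,0.003,0],"grip":0,"rot":[0,0,0]},
    {"slide":[0.0095,0.003,0],"grip":0,"rot":[0,0,0]},
    {"slide":[0.0095,0.003,0],"grip":0,"rot":[0,0,0]}
  ]
}}

```text
time: 15.95
ee_pos: [0.5603, -0.0079, 0.0324]
eef_rot: [0.971, 0.157, 0.177, -0.027]
ft_force: [-2.6, 0.1, 0.9]
width: 0.0004
grip_force: 1.0
```

```bash
python3 st.py; python3 - <<'E'
from h import *
p=snap('side');print([(n,r['bbox'],r['conf']) for n in('tray','lid','scoop','bottle') for r in eyes.look_for(n,p)[:1]])
E
```

```text
tip riser -0.17535014809797525 0.042375238268057794 0.06790806591588311 z [ 0.33585515  0.10782804 -0.93572134] [ 0.99  0.25 -1.04  2.1   0.19  0.58 -1.39] [-2.6  0.1  0.9]
[('tray', [247.9, 183.8, 285.7, 246.6], 0.97), ('lid', [247.7, 177.6, 290.4, 224.4], 0.67), ('scoop', [156.8, 206.5, 227.4, 237.1], 0.77), ('bottle', [178.7, 88.7, 213.1, 164.6], 0.66)]
```

Emit:
{"api": "arm_command", "payload": {
  "steps": [
    {"slide":[0.0057,0.0018,0],"grip":0,"rot":[0,0,0]},
    {"slide":[0.0057,0.0018,0],"grip":0,"rot":[0,0,0]},
    {"slide":[0.0057,0.0018,0],"grip":0,"rot":[0,0,0]},
    {"slide":[0.0057,0.0018,0],"grip":0,"rot":[0,0,0]},
    {"slide":[0.0057,0.0018,0],"grip":0,"rot":[0,0,0]},
    {"slide":[0,0,0],"grip":0,"rot":[0,0,0]},
    {"slide":[0,0,0],"grip":0,"rot":[0,0,0]},
    {"slide":[0,0,0],"grip":0,"rot":[0,0,0]}
  ]
}}

```text
time: 17.2
ee_pos: [0.589, 0.0012, 0.0324]
eef_rot: [0.971, 0.157, 0.178, -0.027]
ft_force: [-0.5, 0.8, 0.1]
width: 0.0003
grip_force: 0.0
```

Emit:
{"api": "arm_command", "payload": {
  "steps": [
    {"slide":[0.0019,0.0006,0],"grip":0,"rot":[0,0,0]},
    {"slide":[0.0019,0.0006,0],"grip":0,"rot":[0,0,0]},
    {"slide":[0,0,0],"grip":0,"rot":[0,0,0]},
    {"slide":[0,0,0],"grip":0,"rot":[0,0,0]},
    {"slide":[0,0,0],"grip":0,"rot":[0,0,0]},
    {"slide":[0,0,0],"grip":0,"rot":[0,0,0]},
    {"slide":[0,0,0],"grip":0,"rot":[0,0,0]},
    {"slide":[0,0,0],"grip":0,"rot":[0,0,0]}
  ]
}}

```text
time: 18.2
ee_pos: [0.5927, 0.0024, 0.0323]
eef_rot: [0.971, 0.157, 0.178, -0.027]
ft_force: [-0.5, -0.5, 0.5]
width: 0.0007
grip_force: 0.2
```

Still sliding; I'll continue in small steps until the stop.

Emit:
{"api": "arm_command", "payload": {
  "steps": [
    {"slide":[0.0019,0.0006,0],"grip":0,"rot":[0,0,0]},
    {"slide":[0.0019,0.0006,0],"grip":0,"rot":[0,0,0]},
    {"slide":[0,0,0],"grip":0,"rot":[0,0,0]},
    {"slide":[0,0,0],"grip":0,"rot":[0,0,0]},
    {"slide":[0,0,0],"grip":0,"rot":[0,0,0]},
    {"slide":[0,0,0],"grip":0,"rot":[0,0,0]},
    {"slide":[0,0,0],"grip":0,"rot":[0,0,0]},
    {"slide":[0,0,0],"grip":0,"rot":[0,0,0]}
  ]
}}

```text
time: 19.2
ee_pos: [0.5965, 0.0037, 0.0323]
eef_rot: [0.971, 0.157, 0.178, -0.027]
ft_force: [1.2, 0.1, -0.4]
width: 0.0005
grip_force: 0.0
```

```bash
python3 st.py
```

```text
tip riser -0.13740812628721213 0.04236421556090329 0.06781214338715391 z [ 0.33658642  0.10866442 -0.93536176] [ 0.86  0.32 -0.97  2.02  0.3   0.6  -1.5 ] [ 1.2  0.1 -0.4]
```

Emit:
{"api": "arm_command", "payload": {
  "steps": [
    {"slide":[0.0019,0.0006,0],"grip":0,"rot":[0,0,0]},
    {"slide":[0.0019,0.0006,0],"grip":0,"rot":[0,0,0]},
    {"slide":[0,0,0],"grip":0,"rot":[0,0,0]},
    {"slide":[0,0,0],"grip":0,"rot":[0,0,0]},
    {"slide":[0,0,0],"grip":0,"rot":[0,0,0]},
    {"slide":[0,0,0],"grip":0,"rot":[0,0,0]},
    {"slide":[0,0,0],"grip":0,"rot":[0,0,0]},
    {"slide":[0,0,0],"grip":0,"rot":[0,0,0]}
  ]
}}

```text
time: 20.2
ee_pos: [0.5979, 0.0039, 0.0309]
eef_rot: [0.972, 0.157, 0.175, -0.027]
ft_force: [-14.9, -3.3, 9.2]
width: 0.0008
grip_force: 7.6
```

```bash
python3 st.py
```

```text
tip riser -0.13584847563091815 0.0422241280357964 0.06651608884593467 z [ 0.33174689  0.10695707 -0.93728554] [ 0.85  0.33 -0.96  2.01  0.3   0.61 -1.51] [-14.9  -3.3   9.2]
```

Emit:
{"api": "arm_command", "payload": {
  "steps": [
    {"slide":[-0.019,-0.006,0],"grip":0,"rot":[0,0,0]},
    {"slide":[-0.019,-0.006,0],"grip":0,"rot":[0,0,0]},
    {"slide":[-0.019,-0.006,0],"grip":0,"rot":[0,0,0]},
    {"slide":[-0.019,-0.006,0.02],"grip":0,"rot":[0,0,0]},
    {"slide":[-0.01,-0.003,0.05],"grip":0,"rot":[0,0,0]},
    {"slide":[0,0,0.05],"grip":0,"rot":[0,0,0]},
    {"slide":[0,-0.03,0.05],"grip":0,"rot":[0,0,0]},
    {"slide":[0,-0.05,0.02],"grip":0,"rot":[0,0,0]}
  ]
}}

```text
time: 21.2
ee_pos: [0.5165, -0.105, 0.2164]
eef_rot: [0.971, 0.157, 0.177, -0.023]
ft_force: [0.9, 0.0, 0.4]
width: 0.0005
grip_force: 0.0
```

Emit:
{"api": "arm_command", "payload": {
  "steps": [
    {"slide":[0,-0.055,0],"grip":0,"rot":[0,0,0]},
    {"slide":[0,-0.055,0],"grip":0,"rot":[0,0,0]},
    {"slide":[0,-0.055,0],"grip":0,"rot":[0,0,0]},
    {"slide":[0,-0.055,0],"grip":0,"rot":[0,0,0]},
    {"slide":[0,0,0],"grip":0,"rot":[0,0,0]},
    {"slide":[0,0,0],"grip":0,"rot":[0,0,0]},
    {"slide":[0,0,0],"grip":0,"rot":[0,0,0]},
    {"slide":[0,0,0],"grip":0,"rot":[0,0,0]}
  ]
}}

```text
time: 22.2
ee_pos: [0.5152, -0.3237, 0.2131]
eef_rot: [0.972, 0.155, 0.176, -0.025]
ft_force: [0.4, -0.3, 0.6]
width: 0.0007
grip_force: 0.0
```

```bash
python3 - <<'E'
from h import *
from fit import geo
p=snap('side');t=snap('top')
W,L=geo([0.7275,0.0011,0.3099,0.042,0,0])
ims=[]
for q,x0,y0 in((p,150,80),(t,150,80)):
    c=cv2.resize(q['pixels'][y0:y0+200,x0:x0+200,::-1],(400,400),interpolation=cv2.INTER_CUBIC)
    for X in(W(-.13,.107,.095),W(-.13,-.023,.095),W(-.1,.107,.12),L(-.0475,.13,.003)):
        v=(proj(q,X)-[x0,y0])*2;cv2.circle(c,tuple(int(a) for a in v),2,(0,0,255),-1)
    ims.append(c)
cv2.imwrite('pics/end.png',np.hstack(ims))
E
```

```text
(no output)
```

View pics/end.png

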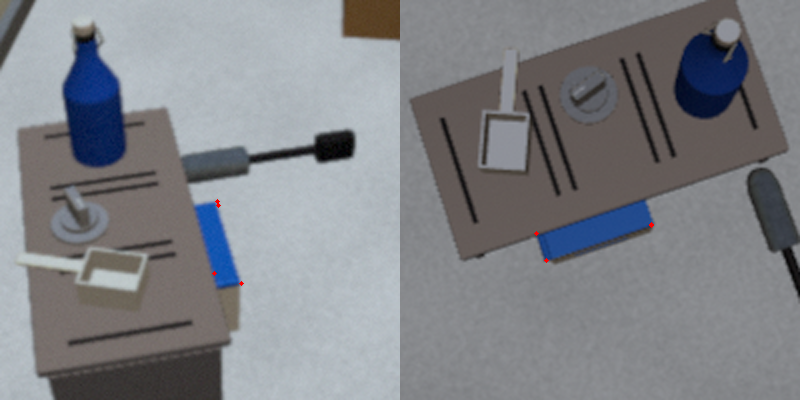

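The final picture shows the tray front at its home marks, the lid flat, and the bottle, scoop, valve and brush undisturbed. The arm is clear of the scene.

```bash
python3 -c "
from bench import order;print(order.close_job())"
```

```text
the job is handed in; nothing more can be done
None
```

The lid was pushed fully shut first, then the tray was pushed home until it hit its stop (about 15 N), and the job is handed in with the arm clear and the bottle, scoop, brush and valve knob looking unmoved in the last picture.

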